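Relay baton out of the half-open drawer

ROBOT

A 7-joint arm with a two-finger parallel gripper is mounted at the origin on the work surface. World frame = base frame: x ahead of the robot, y to its left, z up, the work surface at z = 0. Lengths are in m, angles in rad, forces in N, time in s.
With the tool pointing down it reaches from about 0.425 to 0.875 m from the base axis. Payload 4.7 kg.
Tool frame: the origin (TCP) lies on the centre line of the jaws, within the pads' length; the fingertips stand 8 mm ahead of it and the grasp point (between the pads) lies 11 mm behind it; z points along the fingers, y is the direction in which the jaws open and shut (so a half turn about z gives the same grasp; the last joint's range is limited). The gripper opens to 87 mm and grips with 3 to 60 N. Pads are 19 mm wide; open, the fingers measure 117 mm over their backs; the gripper's body (75 mm by 190 mm) begins 51 mm behind the grasp point.
Start: joints at [1.314, 0.321, -0.07, 1.45, 0.023, 1.371, -0.057], TCP at [0.174, -0.626, 0.231] pointing down, gripper open.
Joint ranges: [-2.86, 2.86], [-0.3, 2.09], [-1.38, 1.24], [0.06, 2.45], [-1.56, 4.7], [0.09, 2.05], [-2.69, 2.69]. Speed limits (rad/s): [2.57, 2.57, 3.14, 3.14, 3.14, 3.14, 3.14].

INTERFACE

Orientations are given as a rotation vector (axis times angle).
In Python, from bench import ctrl, cams, workorder gives the robot as it stands. The module is installed in compiled form; this text tells all that it offers.
- The arm moves only by the tool carry_out, never from a script. Its argument "rows" is a list of rows, each an object with "offset": the shift along the tool's x, y, z in m, a list of three; "rot": the turn, a rotation vector about the tool's x, y, z in degrees, a list of three; "gripper": the opening, from 0 (shut) to 1 (fully open). In form: [{"offset": [dx, dy, dz], "rot": [rx, ry, rz], "gripper": gripper}, ...]. A call has 1 to 10 rows; each row shifts and turns the commanded pose from where the row before left it, along the tool's axes as they then stand; what a row does not reach is not made up. A row lasts 1/8 s, in which the tool goes at most 62.5 mm and 10.7 degrees, less where a joint would pass 70% of its speed; a pose out of reach is approached as far as the arm can. A call is refused whole if a number of a shift passes 0.0625 or a number of a turn 10.7, either way. A call with a gripper value outside its range is refused whole. The fingers move at their own pace and stop on an object; "grip_force" is the grip in N (left out, the last holds). Time passes only in rows, so rows that do not move let the fingers close. It gives the time, the measured TCP pose, the force and the opening at its end, in the units of the state.
- ctrl.get_state(): the state, without advancing time (a new reading comes with each control period).
- cams.get_image(name): name is "side" or "top"; returns a dict with "img" (480x640x3 uint8, red, green, blue), "vfov" (degrees; the focal length in pixels is half the picture's height over the tangent of half this angle, whatever the lens; pixels are square), "cx", "cy" (the principal point, pixels), "R" (3x3) and "t" (3): a world point X has camera coordinates R X + t. Camera axes: x right, y down, z forward; pixel columns grow to the right and rows downward; lengths in m; the calibration is good to about 2 mm. A picture is of the moment at which its call begins. There is no depth.
- workorder.close_job(): hands the job in, once; it reports no verdict.
The state is a dict: "time": time; "joint_positions": joint angles; "qd": joint speeds; "joint_torque": joint torques, N m; "position": TCP position; "tool_rot": TCP orientation; "ft_force": force on the tool from outside, world axes, zero at the start; "torque": the same for the moment, N m; "grip_width": opening from 0.0 (shut) to 1.0 (fully open).
Only numpy, scipy, OpenCV 4.12 (cv2) and the standard library are available. Lean on these libraries where they do the work, as an engineer would, in place of code of your own. Each camera call takes 0.05 s, during which the arm holds its last target.

TASK

Pull the drawer of the low drawer unit out to its stop, then take the round metal relay baton out of it: the drawer opens less than the baton's length, so raise the baton's near end and draw it out at a slant from under the unit's top, without wedging it hard against the unit. Finish holding the baton still in the gripper, about level, a good 10 cm above the top of the unit and touching nothing else. Leave the drawer open, the wooden ruler in it, and everything else on the desk where it stands.

Things in the scene. Friction and masses are not known exactly. Their poses are not given: they have to be found in the camera images.
- cab: Low grey drawer unit, fixed (with a roll of tape on its rear), 400 deep (its x) x 286 wide (its y) x 125 mm high. Origin on the desk below the middle of its front (carcass) edge; its -x faces the robot (turned up to 0.25 rad), z up. The carcass fills x = 0 to 400 mm; its top board (z 110 to 125 mm) covers all of that, so the drawer is reached only where it is pulled out in front of it.
- drawer (a joint): Slide of the only drawer, m: 0 closed, 0.20 at its stop, grows as it comes out towards the unit's -x; starts 0 to 0.012. About 2 N moves it; it stays where left. Plywood tray, inner floor 25 mm above the desk, 250 mm wide inside, side walls up to z = 85 mm; from its floor to the underside of the unit's top are 85 mm.
- panel (a point): Middle of the upper edge of the drawer's white front panel, on its inner face, 105 mm above the desk; moves with the drawer (x = 0 in the unit's frame when closed). The panel is 15 mm thick and 286 mm wide.
- handle (a point): Middle of the drawer's handle, on the axis of a round steel bar 10 mm thick and 100 mm long, level and parallel to the unit's y, 85 mm above the desk, 40 mm in front of the panel's outer face (free gap behind the bar 35 mm); moves with the drawer. Can be pinched from above.
- baton: Relay baton: plain aluminium cylinder 280 mm long, 38 mm in diameter, about 80 g (+-30%), lying along the unit's x (within 0.1 rad) about 52 mm left or right of the drawer's middle. Origin at the centre of its near end face; its x runs along its axis, away from the robot. Can roll and slide; with the drawer out its near end is some 10 to 35 mm behind the panel, its last 90 to 115 mm under the unit's top.
- ruler: Flat wooden ruler 280 x 32 x 6 mm lying in the other half of the drawer, parallel to the baton, about 104 mm from it. Origin under the middle of its near end. Stays in the drawer.
- mug: Bystander: grey mug, 80 mm across and 90 mm high, on the desk to the left. Origin under its centre.
- tape: Bystander: roll of paper tape, 90 mm across, 25 mm high, on the desk to the right. Origin under its centre.
- stopwatch: Bystander: black stopwatch, 60 mm across, 18 mm high, on the desk to the left. Origin under its centre.
- punch: Bystander: black hole punch, 120 x 60 x 52 mm, on the desk to the right. Origin under its centre.

How it is judged:
By the outcome, as a careful person would: the job done as asked, in the order asked, and still so for the second after the job is handed in, while the arm keeps its last pose, push and grip.
It also fails if it takes over 58 s, if anything falls off the work surface, if the arm or the gripper's body presses on something with over 40 N, if the wrist force passes 120 N, or if a joint passes its speed limit or range.

## Working session

There is one attempt and no reset: what is moved stays moved. The work goes in short steps, Python scripts to look and compute and a tool call to move; the robot and the scene stay as the last step left them, time stands still between calls to the robot, and variables do not carry over. Pictures are saved under pics/ and viewed, and the job is handed in when it is done.

Besides the shell and the picture viewer there is one more tool, called after "Emit:" by a JSON object that holds its "api" and its "payload", one argument or row to a line. carry_out: Moves the arm, as the interface text tells. Its arguments: {"type":"object","properties":{"rows":{"type":"array"},"grip_force":{"type":"number"}},"required":["rows"]}

```bash
mkdir -p pics
python3 - <<'E'
from bench import ctrl, cams
import cv2, numpy as np
s=ctrl.get_state(); print({k:np.round(v,3).tolist() for k,v in s.items()})
for n in("side","top"):
    d=cams.get_image(n); cv2.imwrite(f"pics/{n}0.png",d["img"][:,:,::-1]); print(n,d["vfov"],d["cx"],d["cy"],d["R"],d["t"])
E
```

```text
{'time': 0.0, 'joint_positions': [1.314, 0.322, -0.07, 1.452, 0.023, 1.371, -0.057], 'qd': [0.001, -0.001, 0.0, 0.002, 0.002, -0.001, 0.001], 'joint_torque': [0.0, -49.129, -0.404, -31.253, -0.064, 0.044, 0.0], 'position': [0.174, -0.626, 0.229], 'tool_rot': [-3.111, -0.424, 0.001], 'ft_force': [0.227, -0.325, -0.38], 'torque': [0.001, 0.011, -0.026], 'grip_width': 1.0}
side 54.95569929437289 313.1018975069708 241.89914024579525 [[-0.90128159 -0.4331272   0.00960831]
 [-0.32702977  0.66562549 -0.6708161 ]
 [ 0.28415316 -0.6077364  -0.74156149]] [0.51185042 0.25308875 0.94601094]
top 46.26265690783088 319.6468003689556 249.68799391684203 [[ 0.0177855  -0.99984053 -0.0016094 ]
 [-0.99852941 -0.01767969 -0.05124887]
 [ 0.05121225  0.00251852 -0.99868462]] [0.00793029 0.5731008  1.41466995]
```

View pics/side0.png

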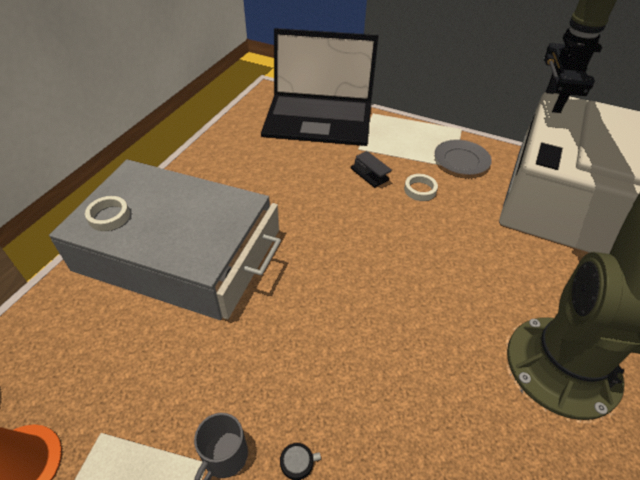

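View pics/top0.png

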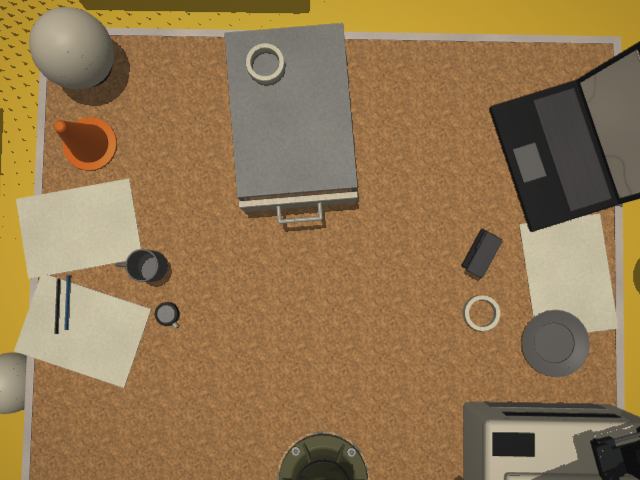

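```bash
cat > h.py <<'E'
from bench import ctrl, cams
import cv2, numpy as np
def cam(n): 
    d=cams.get_image(n); f=240/np.tan(np.radians(d["vfov"]/2)); d["K"]=np.array([[f,0,d["cx"]],[0,f,d["cy"]],[0,0,1]]); return d
def back(d,uv,z):
    r=d["R"].T@np.linalg.solve(d["K"],[uv[0],uv[1],1]); c=-d["R"].T@d["t"]; return c+r*(z-c[2])/r[2]
def proj(d,X):
    p=d["K"]@(d["R"]@np.asarray(X)+d["t"]); return p[:2]/p[2]
def crop(d,x0,y0,w,h,k,name):
    cv2.imwrite("pics/"+name,cv2.resize(d["img"][y0:y0+h,x0:x0+w,::-1],None,fx=k,fy=k,interpolation=cv2.INTER_CUBIC))
def st():
    s=ctrl.get_state(); print({k:np.round(s[k],4).tolist() for k in("time","joint_positions","position","tool_rot","ft_force","grip_width")}); return s
E
python3 - <<'E'
from h import *
d=cam("top"); crop(d,220,170,160,70,5,"t1.png")
d=cam("side"); crop(d,200,180,110,140,4,"s1.png")
E
```

```text
(no output)
```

View pics/t1.png

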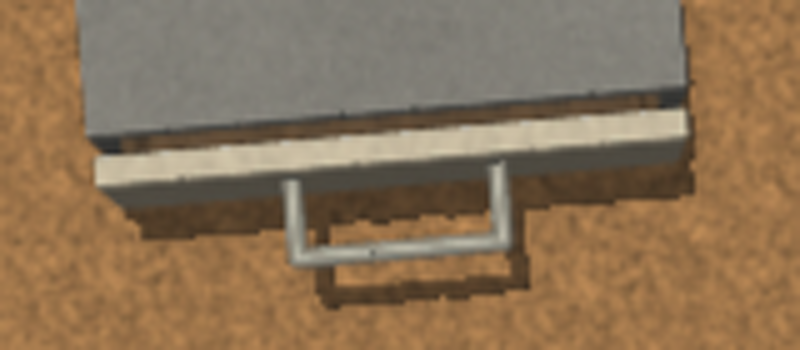

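View pics/s1.png

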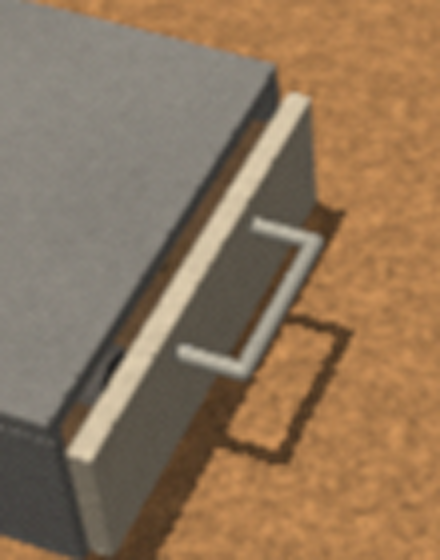

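Run:
```python
from h import *
d=cam("top"); e=cam("side")
for n,uv,z in [("cL",(237.2,197),.125),("cR",(357.1,187.8),.125),("pL",(239.2,201.4),.105),("pR",(357.6,192),.105),("hL",(279.4,221.6),.085),("hR",(321,218.4),.085),("bL",(225.5,32),.125),("bR",(343.5,23.5),.125),("tapeb",(265.5,63.5),.15)]:
    print(n,back(d,uv,z).round(4))
for n,uv,z in [("cR",(269,196),.125),("cL",(212,286.5),.125),("hR",(280,239.5),.085),("hL",(260.5,273),.085)]:
    print("s",n,back(e,uv,z).round(4))
```

```text
cL [0.6882 0.2145 0.125 ]
cR [ 0.715 -0.068  0.125]
pL [0.6806 0.2125 0.105 ]
pR [ 0.7082 -0.0706  0.105 ]
hL [0.6357 0.1167 0.085 ]
hR [0.6453 0.016  0.085 ]
bL [1.0854 0.2526 0.125 ]
bR [ 1.111  -0.0297  0.125 ]
tapeb [1.0005 0.1524 0.15  ]
s cR [ 0.7172 -0.0658  0.125 ]
s cL [0.6879 0.2169 0.125 ]
s hR [0.646  0.0146 0.085 ]
s hL [0.6371 0.1189 0.085 ]
```

Emit:
{"api": "carry_out", "payload": {
  "rows": [
    {"offset":[0,0,-0.04],"rot":[0,0,0],"gripper":0.35},
    {"offset":[0.0607,-0.0028,0],"rot":[0,0,-5.36],"gripper":0.35},
    {"offset":[0.0607,-0.0028,0],"rot":[0,0,-5.36],"gripper":0.35},
    {"offset":[0.0607,-0.0028,0],"rot":[0,0,-5.36],"gripper":0.35},
    {"offset":[0.0607,-0.0028,0],"rot":[0,0,-5.36],"gripper":0.35},
    {"offset":[0.0607,-0.0028,0],"rot":[0,0,-5.36],"gripper":0.35},
    {"offset":[0.0607,-0.0028,0],"rot":[0,0,-5.36],"gripper":0.35},
    {"offset":[0.0607,-0.0028,0],"rot":[0,0,-5.36],"gripper":0.35},
    {"offset":[0.0607,-0.0028,0],"rot":[0,0,-5.36],"gripper":0.35}
  ]
}}

```text
time: 1.42
position: [0.5548, -0.3395, 0.2704]
tool_rot: [2.74, 1.536, 0.0]
ft_force: [0.5, -0.6, -0.7]
grip_width: 0.354
```

Emit:
{"api": "carry_out", "payload": {
  "rows": [
    {"offset":[0.0607,-0.0028,0],"rot":[0,0,-5.36],"gripper":0.35},
    {"offset":[0.0607,-0.0028,0],"rot":[0,0,-5.36],"gripper":0.35},
    {"offset":[0.0607,-0.0028,0],"rot":[0,0,-5.36],"gripper":0.35},
    {"offset":[0.0607,-0.0028,0],"rot":[0,0,-5.36],"gripper":0.35},
    {"offset":[0.0607,-0.0028,0],"rot":[0,0,-5.36],"gripper":0.35},
    {"offset":[0.0607,-0.0028,0],"rot":[0,0,-5.36],"gripper":0.35},
    {"offset":[0.0607,-0.0028,0],"rot":[0,0,-4.9],"gripper":0.35},
    {"offset":[0,0,0],"rot":[0,0,0],"gripper":0.35}
  ]
}}

```text
time: 2.42
position: [0.6453, 0.075, 0.271]
tool_rot: [-2.097, -2.335, -0.005]
ft_force: [0.1, -0.5, -0.2]
grip_width: 0.35
```

```bash
cat >> h.py <<'E'
from scipy.spatial.transform import Rotation as Ro
def to(target,s=None):
    "offset in tool axes to reach world target"
    s=s or ctrl.get_state(); R=Ro.from_rotvec(s["tool_rot"]); d=R.inv().apply(np.array(target)-s["position"]); print("offset",d.round(4)); print("axes\n",R.as_matrix().round(4)); return d
E
python3 - <<'E'
from h import *
s=st(); to([.641,.0665,.082],s)
E
```

```text
{'time': 2.425, 'joint_positions': [0.3461, 0.3761, -0.6699, 1.3718, 0.2273, 1.4712, -0.2044], 'position': [0.6453, 0.075, 0.271], 'tool_rot': [-2.0974, -2.3351, -0.0046], 'ft_force': [0.0797, -0.4862, -0.154], 'grip_width': 0.3497}
offset [-0.0087 -0.0052  0.189 ]
axes
 [[-1.069e-01  9.943e-01 -1.000e-04]
 [ 9.943e-01  1.069e-01  4.000e-03]
 [ 4.000e-03  3.000e-04 -1.000e+00]]
```

Emit:
{"api": "carry_out", "payload": {
  "rows": [
    {"offset":[-0.0087,-0.0052,0.03],"rot":[0,0,0.7],"gripper":0.35},
    {"offset":[0,0,0.05],"rot":[0,0,0],"gripper":0.35},
    {"offset":[0,0,0.05],"rot":[0,0,0],"gripper":0.35},
    {"offset":[0,0,0.03],"rot":[0,0,0],"gripper":0.35},
    {"offset":[0,0,0],"rot":[0,0,0],"gripper":0.35}
  ]
}}

```text
time: 3.05
position: [0.6406, 0.0555, 0.1077]
tool_rot: [-2.127, -2.308, 0.007]
ft_force: [-0.6, -0.4, 0.5]
grip_width: 0.351
```

Run:
```python
from h import *
s=st(); to([.641,.0665,.082],s)
d=cam("side"); crop(d,190,130,160,140,5,"s2.png")
d=cam("top"); crop(d,220,150,160,100,5,"t2.png")
```

```text
{'time': 3.05, 'joint_positions': [0.357, 0.4673, -0.6279, 1.5905, 0.2894, 1.1845, -0.2499], 'position': [0.6406, 0.0555, 0.1077], 'tool_rot': [-2.1267, -2.3075, 0.0072], 'ft_force': [-0.6086, -0.4074, 0.4807], 'grip_width': 0.3514}
offset [0.0109 0.0015 0.0256]
axes
 [[-8.140e-02  9.967e-01 -5.700e-03]
 [ 9.967e-01  8.140e-02 -1.000e-03]
 [-5.000e-04 -5.700e-03 -1.000e+00]]
```

View pics/s2.png

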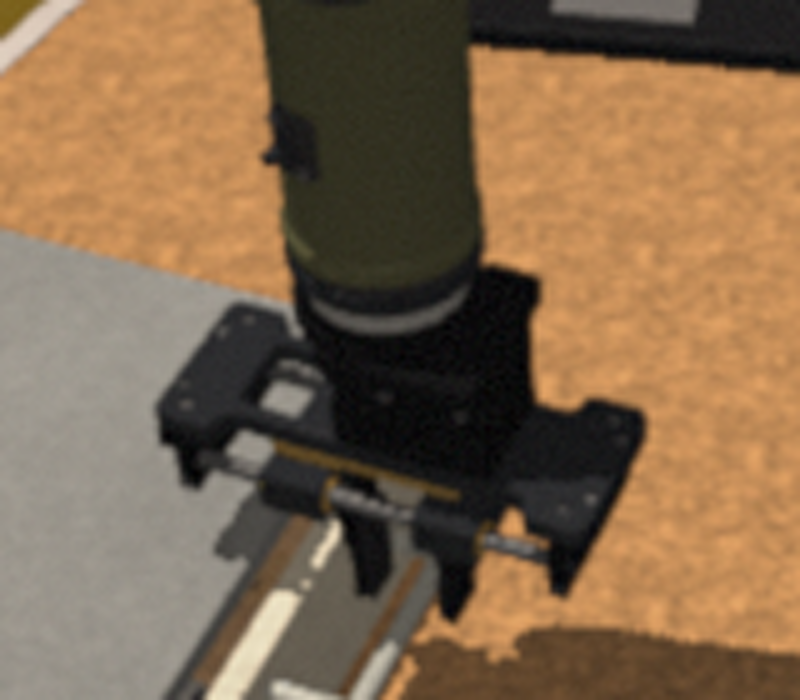

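Emit:
{"api": "carry_out", "payload": {
  "rows": [
    {"offset":[0.01,0.0015,0.012],"rot":[0,0,-0.7],"gripper":0.35},
    {"offset":[0,0,0.012],"rot":[0,0,0],"gripper":0.35},
    {"offset":[0,0,0],"rot":[0,0,0],"gripper":0},
    {"offset":[0,0,0],"rot":[0,0,0],"gripper":0},
    {"offset":[0,0,0],"rot":[0,0,0],"gripper":0},
    {"offset":[0,0,0],"rot":[0,0,0],"gripper":0}
  ],
  "grip_force": 20
}}

```text
time: 3.9
position: [0.6434, 0.0672, 0.0869]
tool_rot: [2.113, 2.324, 0.0]
ft_force: [-0.5, -0.5, 0.6]
grip_width: 0.104
```

Run:
```python
from h import *
s=st(); to([.641,.0665,.082],s)
```

```text
{'time': 3.9, 'joint_positions': [0.3366, 0.4917, -0.6258, 1.6042, 0.3089, 1.1458, -0.2662], 'position': [0.6434, 0.0672, 0.0869], 'tool_rot': [2.113, 2.324, 0.0004], 'ft_force': [-0.54, -0.5445, 0.5725], 'grip_width': 0.1038}
offset [-0.0004 -0.0025  0.0049]
axes
 [[-9.490e-02  9.955e-01  7.000e-04]
 [ 9.955e-01  9.490e-02 -2.000e-04]
 [-3.000e-04  6.000e-04 -1.000e+00]]
```

Emit:
{"api": "carry_out", "payload": {
  "rows": [
    {"offset":[0,-0.01,0],"rot":[0,0,0],"gripper":0},
    {"offset":[0,-0.025,0],"rot":[0,0,0],"gripper":0},
    {"offset":[0,-0.025,0],"rot":[0,0,0],"gripper":0},
    {"offset":[0,-0.025,0],"rot":[0,0,0],"gripper":0},
    {"offset":[0,-0.025,0],"rot":[0,0,0],"gripper":0},
    {"offset":[0,-0.025,0],"rot":[0,0,0],"gripper":0},
    {"offset":[0,-0.025,0],"rot":[0,0,0],"gripper":0},
    {"offset":[0,-0.015,0],"rot":[0,0,0],"gripper":0}
  ]
}}

```text
time: 4.9
position: [0.4682, 0.0493, 0.0868]
tool_rot: [2.112, 2.322, -0.001]
ft_force: [2.7, -4.3, -0.2]
grip_width: 0.105
```

Run:
```python
from h import *
s=st(); to([.641,.0665,.082],s)
```

```text
{'time': 4.9, 'joint_positions': [0.518, 0.1143, -0.7081, 2.0304, 0.0899, 1.0252, -0.139], 'position': [0.4682, 0.0493, 0.0868], 'tool_rot': [2.1122, 2.322, -0.0014], 'ft_force': [2.7233, -4.308, -0.1598], 'grip_width': 0.1051}
offset [0.0008 0.1737 0.005 ]
axes
 [[-0.0944  0.9955  0.0013]
 [ 0.9955  0.0944 -0.0024]
 [-0.0025  0.0011 -1.    ]]
```

Emit:
{"api": "carry_out", "payload": {
  "rows": [
    {"offset":[0,-0.007,0],"rot":[0,0,0],"gripper":0},
    {"offset":[0,-0.007,0],"rot":[0,0,0],"gripper":0},
    {"offset":[0,-0.004,0],"rot":[0,0,0],"gripper":0},
    {"offset":[0,-0.003,0],"rot":[0,0,0],"gripper":0},
    {"offset":[0,0,0],"rot":[0,0,0],"gripper":0}
  ]
}}

```text
time: 5.52
position: [0.4504, 0.0475, 0.0869]
tool_rot: [2.111, 2.321, 0.004]
ft_force: [5.7, -5.6, -4.1]
grip_width: 0.102
```

Emit:
{"api": "carry_out", "payload": {
  "rows": [
    {"offset":[0,-0.003,0],"rot":[0,0,0],"gripper":0},
    {"offset":[0,-0.003,0],"rot":[0,0,0],"gripper":0},
    {"offset":[0,0,0],"rot":[0,0,0],"gripper":0}
  ]
}}

```text
time: 5.9
position: [0.4502, 0.0476, 0.0871]
tool_rot: [2.106, 2.315, 0.022]
ft_force: [24.0, -4.4, -23.7]
grip_width: 0.107
```

Emit:
{"api": "carry_out", "payload": {
  "rows": [
    {"offset":[0,0.005,0],"rot":[0,0,0],"gripper":0},
    {"offset":[0,0,0],"rot":[0,0,0],"gripper":0.32},
    {"offset":[0,0,0],"rot":[0,0,0],"gripper":0.32},
    {"offset":[0,0,0],"rot":[0,0,0],"gripper":0.32}
  ]
}}

```text
time: 6.4
position: [0.4463, 0.0494, 0.0862]
tool_rot: [-2.111, -2.324, 0.001]
ft_force: [0.0, -0.1, 1.8]
grip_width: 0.298
```

Emit:
{"api": "carry_out", "payload": {
  "rows": [
    {"offset":[0,0,-0.03],"rot":[0,0,0],"gripper":0.32},
    {"offset":[0,0,-0.05],"rot":[0,0,0],"gripper":0.32},
    {"offset":[0,0,-0.06],"rot":[0,0,0],"gripper":0.32},
    {"offset":[0,0,-0.06],"rot":[0,0,10],"gripper":0.8},
    {"offset":[0.05,0,-0.02],"rot":[0,0,10],"gripper":0.8},
    {"offset":[0.05,0,0],"rot":[0,0,10],"gripper":0.8},
    {"offset":[0.05,0,0],"rot":[0,0,10],"gripper":0.8},
    {"offset":[0.04,-0.05,0],"rot":[0,0,10],"gripper":0.8},
    {"offset":[0,-0.05,0],"rot":[0,0,0],"gripper":0.8},
    {"offset":[0,0,0],"rot":[0,0,0],"gripper":0.8}
  ]
}}

```text
time: 7.65
position: [0.4183, 0.2672, 0.3054]
tool_rot: [2.844, 1.332, -0.004]
ft_force: [0.3, 0.2, 0.7]
grip_width: 0.801
```

Run:
```python
from h import *
s=st(); to([.6,.07,.25],s)
d=cam("side"); crop(d,150,150,200,150,4,"s3.png")
d=cam("top"); crop(d,200,150,200,150,4,"t3.png")
```

```text
{'time': 7.65, 'joint_positions': [0.3924, -0.0023, -0.9988, 1.6721, -0.0012, 1.4732, -1.3013], 'position': [0.4183, 0.2672, 0.3054], 'tool_rot': [2.8441, 1.3317, -0.0035], 'ft_force': [0.2677, 0.1933, 0.7141], 'grip_width': 0.8007}
offset [-0.0349  0.2658  0.0555]
axes
 [[ 6.404e-01  7.681e-01 -1.600e-03]
 [ 7.681e-01 -6.404e-01 -2.000e-03]
 [-2.500e-03  1.000e-04 -1.000e+00]]
```

View pics/t3.png

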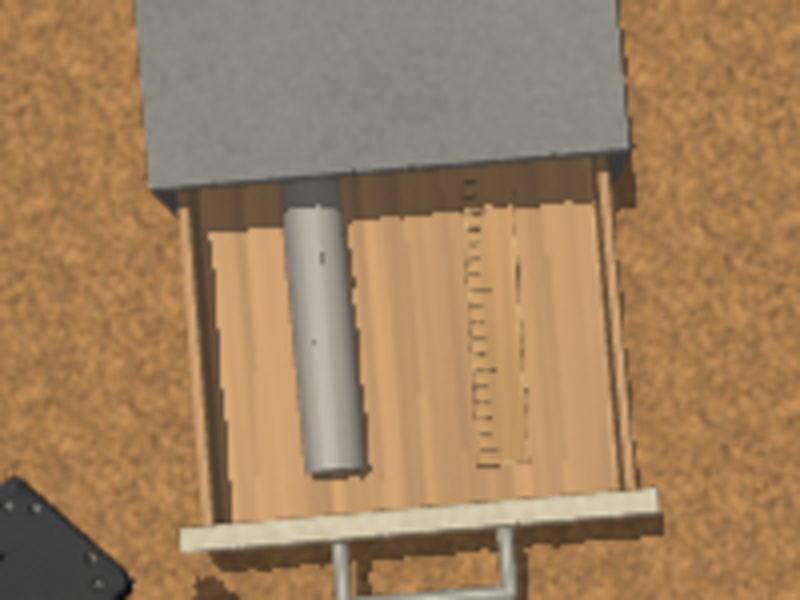

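View pics/s3.png

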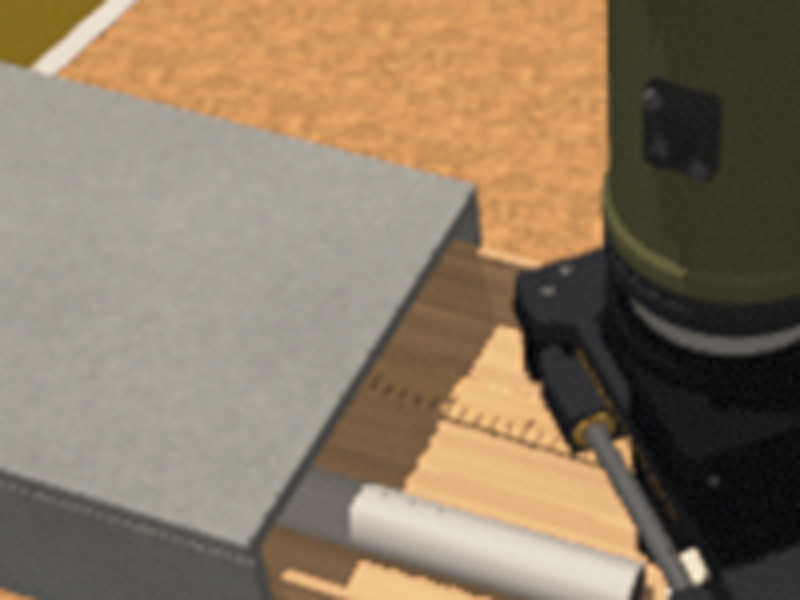

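Run:
```python
from h import *
d=cam("top")
a=back(d,(200+336/4,150+470/4),.048);b=back(d,(200+314/4,150+205/4),.046)
yaw=np.arctan2(*(b-a)[1::-1]); print(a,b,yaw)
u=np.array([.9955,.0946]);v=np.array([-.0946,.9955]);o=np.array([.702,.074])
for p in(a,b): print((p[:2]-o)@u,(p[:2]-o)@v)
for n,uv in [("pL",(200+212/4,150+524/4)),("pR",(200+637/4,150+489/4))]:
  p=back(d,uv,.105); print(n,p,(p[:2]-o)@u)
ax=(b-a)/np.linalg.norm(b-a)
for k in(.08,.09): print(k,a+k*ax)
# turn needed
s=ctrl.get_state(); Rm=Ro.from_rotvec(s["tool_rot"]).as_matrix()
x=Rm[:,0]; print("turn about z deg to align tool x with axis", np.degrees(np.arctan2(x[1],x[0])-yaw))
```

```text
[0.52535305 0.10565495 0.048     ] [0.69066699 0.12301642 0.046     ] 0.10463762828698933
-0.17285747589978978 0.04822330414622881
-0.0066450605436309245 0.04986794741549182
pL [0.49092344 0.1749331  0.105     ] -0.2005784485284997
pR [ 0.51619049 -0.07724948  0.105     ] -0.19928156565854682
0.08 [0.60490973 0.11401009 0.04703751]
0.09 [0.61485432 0.11505448 0.0469172 ]
turn about z deg to align tool x with axis 43.61504296118162
```

Emit:
{"api": "carry_out", "payload": {
  "rows": [
    {"offset":[0,0.05,0],"rot":[0,0,10.5],"gripper":0.8},
    {"offset":[0,0.05,0],"rot":[0,0,10.5],"gripper":0.8},
    {"offset":[0,0.05,0],"rot":[0,0,10.5],"gripper":0.8},
    {"offset":[0,0.04,0],"rot":[0,0,10.5],"gripper":0.8},
    {"offset":[0,0,0],"rot":[0,0,2.0],"gripper":0.8},
    {"offset":[0,0,0],"rot":[0,0,0],"gripper":0.8}
  ]
}}

```text
time: 8.55
position: [0.5284, 0.1091, 0.3051]
tool_rot: [3.137, 0.154, -0.003]
ft_force: [0.1, 0.5, 0.2]
grip_width: 0.805
```

Run:
```python
from h import *
s=st(); to([.600,.1135,.15],s)
```

```text
{'time': 8.55, 'joint_positions': [0.5112, 0.119, -0.8266, 1.5825, 0.0883, 1.4808, -1.7929], 'position': [0.5284, 0.1091, 0.3051], 'tool_rot': [3.1368, 0.1538, -0.0031], 'ft_force': [0.1435, 0.4508, 0.1627], 'grip_width': 0.8049}
offset [0.0719 0.0025 0.155 ]
axes
 [[ 9.952e-01  9.780e-02 -1.900e-03]
 [ 9.780e-02 -9.952e-01 -1.100e-03]
 [-2.000e-03  9.000e-04 -1.000e+00]]
```

Emit:
{"api": "carry_out", "payload": {
  "rows": [
    {"offset":[0.036,0.0013,0.05],"rot":[0,0,-0.4],"gripper":0.8},
    {"offset":[0.036,0.0013,0.05],"rot":[0,0,0],"gripper":0.8},
    {"offset":[0,0,0.05],"rot":[0,0,0],"gripper":0.8},
    {"offset":[0,0,0.04],"rot":[0,0,0],"gripper":0.8},
    {"offset":[0,0,0],"rot":[0,0,0],"gripper":0.8},
    {"offset":[0,0,0],"rot":[0,0,0],"gripper":0.8}
  ]
}}

```text
time: 9.3
position: [0.601, 0.1152, 0.1174]
tool_rot: [3.136, 0.168, 0.002]
ft_force: [-0.3, 0.6, 0.9]
grip_width: 0.804
```

Run:
```python
from h import *
s=st(); to([.600,.1135,.041],s)
d=cam("side"); crop(d,170,170,160,140,5,"s4.png")
d=cam("top"); crop(d,200,150,200,150,4,"t4.png")
```

```text
{'time': 9.3, 'joint_positions': [0.3917, 0.4263, -0.7805, 1.6656, 0.3216, 1.1815, -1.9312], 'position': [0.601, 0.1152, 0.1174], 'tool_rot': [3.1359, 0.1679, 0.0023], 'ft_force': [-0.2874, 0.6026, 0.9124], 'grip_width': 0.8037}
offset [-0.0013  0.0014  0.0764]
axes
 [[ 0.9943  0.1068  0.0016]
 [ 0.1068 -0.9943 -0.0011]
 [ 0.0014  0.0013 -1.    ]]
```

View pics/t4.png

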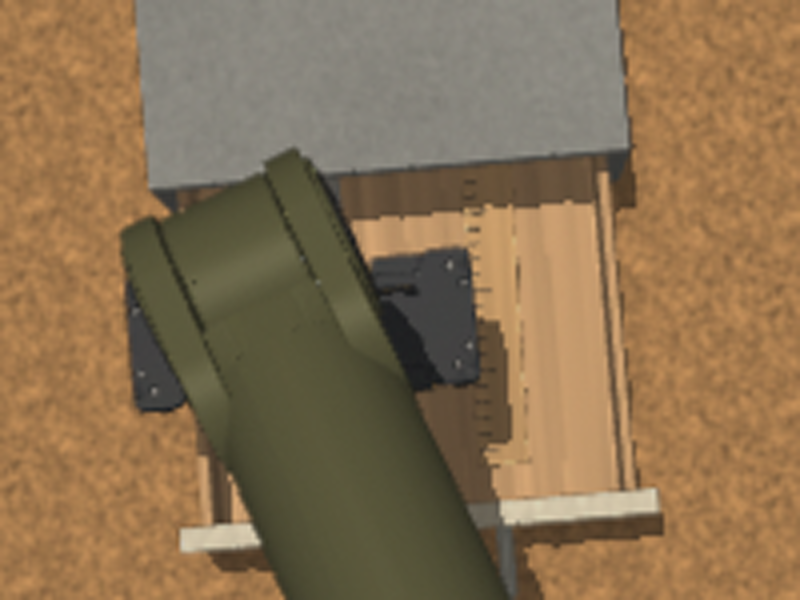

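View pics/s4.png

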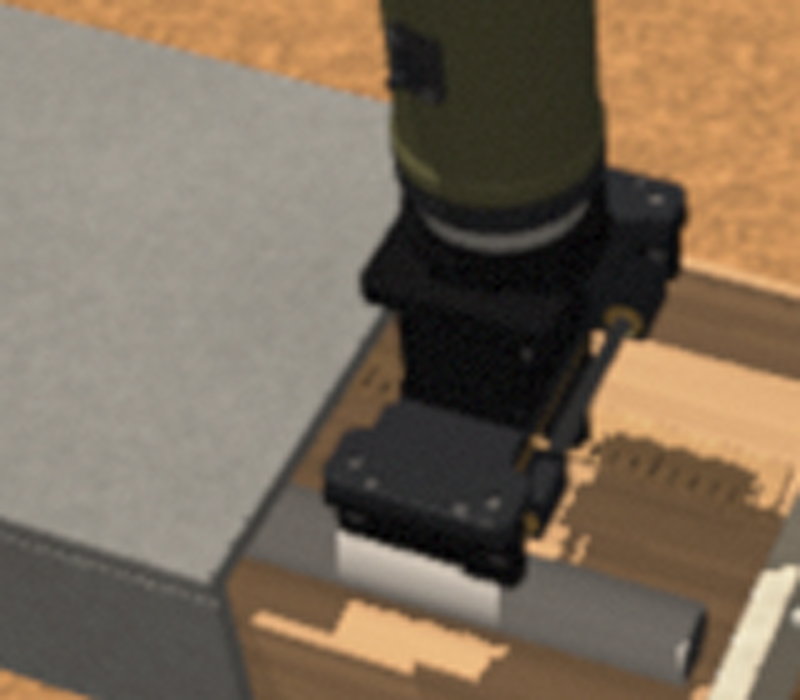

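Emit:
{"api": "carry_out", "payload": {
  "rows": [
    {"offset":[-0.0013,0.0014,0.03],"rot":[0,0,0],"gripper":0.8},
    {"offset":[0,0,0.025],"rot":[0,0,0],"gripper":0.8},
    {"offset":[0,0,0.015],"rot":[0,0,0],"gripper":0.8},
    {"offset":[0,0,0.003],"rot":[0,0,0],"gripper":0.8},
    {"offset":[0,0,0],"rot":[0,0,0],"gripper":0.8}
  ]
}}

```text
time: 10.02
position: [0.5996, 0.1126, 0.0434]
tool_rot: [3.136, 0.166, 0.001]
ft_force: [0.5, -0.1, 0.2]
grip_width: 0.798
```

Emit:
{"api": "carry_out", "payload": {
  "rows": [
    {"offset":[0,0,0.001],"rot":[0,0,0],"gripper":0.3},
    {"offset":[0,0,0],"rot":[0,0,0],"gripper":0.3},
    {"offset":[0,0,0],"rot":[0,0,0],"gripper":0.2},
    {"offset":[0,0,0],"rot":[0,0,0],"gripper":0.2},
    {"offset":[0,0,0],"rot":[0,0,0],"gripper":0.2},
    {"offset":[0,0,0],"rot":[0,0,0],"gripper":0.2}
  ],
  "grip_force": 30
}}

```text
time: 10.78
position: [0.5989, 0.1124, 0.0415]
tool_rot: [3.135, 0.166, -0.002]
ft_force: [-0.6, -0.1, 0.4]
grip_width: 0.429
```

Emit:
{"api": "carry_out", "payload": {
  "rows": [
    {"offset":[0,0,-0.005],"rot":[0,0,0],"gripper":0.2},
    {"offset":[-0.001,0,-0.007],"rot":[0,-1.9,0],"gripper":0.2},
    {"offset":[-0.001,0,-0.007],"rot":[0,-1.9,0],"gripper":0.2},
    {"offset":[-0.001,0,-0.007],"rot":[0,-1.9,0],"gripper":0.2},
    {"offset":[-0.001,0,-0.007],"rot":[0,-1.9,0],"gripper":0.2},
    {"offset":[0,0,0],"rot":[0,0,0],"gripper":0.2}
  ],
  "grip_force": 40
}}

```text
time: 11.52
position: [0.5971, 0.1124, 0.0749]
tool_rot: [3.122, 0.164, -0.207]
ft_force: [-0.0, 0.5, -1.0]
grip_width: 0.424
```

Run:
```python
from h import *
s=st(); to([.600,.1135,.041],s)
d=cam("side"); crop(d,170,170,160,140,5,"s5.png")
```

```text
{'time': 11.525, 'joint_positions': [0.3327, 0.5595, -0.739, 1.5903, 0.3509, 1.2733, -1.9447], 'position': [0.5971, 0.1124, 0.0749], 'tool_rot': [3.1221, 0.1643, -0.2073], 'ft_force': [-0.0443, 0.4513, -1.0351], 'grip_width': 0.4236}
offset [ 0.0075 -0.0009  0.0332]
axes
 [[ 0.9857  0.1051 -0.1314]
 [ 0.104  -0.9945 -0.0152]
 [-0.1323  0.0013 -0.9912]]
```

View pics/s5.png

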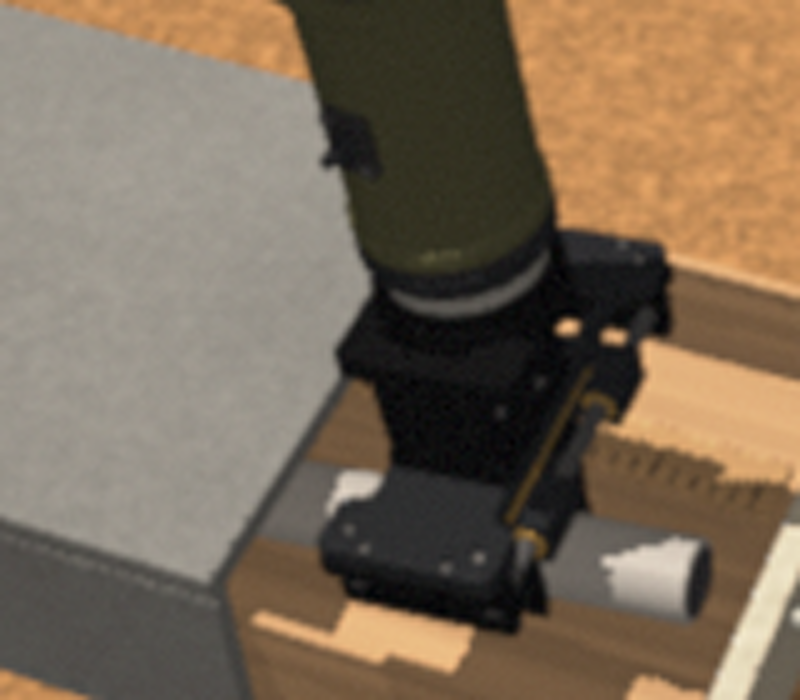

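Emit:
{"api": "carry_out", "payload": {
  "rows": [
    {"offset":[-0.0015,0,-0.007],"rot":[0,-1.9,0],"gripper":0.2},
    {"offset":[-0.0015,0,-0.007],"rot":[0,-1.9,0],"gripper":0.2},
    {"offset":[-0.0015,0,-0.007],"rot":[0,-1.9,0],"gripper":0.2},
    {"offset":[-0.0015,0,-0.007],"rot":[0,-1.9,0],"gripper":0.2},
    {"offset":[-0.002,0,-0.005],"rot":[0,-1.9,0],"gripper":0.2},
    {"offset":[0,0,0],"rot":[0,0,0],"gripper":0.2}
  ]
}}

```text
time: 12.32
position: [0.595, 0.1122, 0.1081]
tool_rot: [3.085, 0.163, -0.465]
ft_force: [-0.2, 0.1, -1.5]
grip_width: 0.429
```

Run:
```python
from h import *
s=st(); to([.600,.1135,.041],s)
d=cam("side"); crop(d,170,170,160,140,5,"s6.png")
R=Ro.from_rotvec(s["tool_rot"]).as_matrix(); g=s["position"]-.002*R[:,2]
for k in(-.075,.105,.205): 
    p=g+k*R[:,0]; q=proj(d,p); print(k,p.round(4),(q-[170,170])*5)
```

```text
{'time': 12.325, 'joint_positions': [0.2769, 0.6478, -0.7212, 1.4134, 0.3269, 1.5225, -1.9282], 'position': [0.595, 0.1122, 0.1081], 'tool_rot': [3.0852, 0.1625, -0.4649], 'ft_force': [-0.2109, 0.0701, -1.4777], 'grip_width': 0.4292}
offset [ 0.0247 -0.0009  0.0626]
axes
 [[ 0.9503  0.1053 -0.293 ]
 [ 0.1002 -0.9944 -0.0326]
 [-0.2948  0.0016 -0.9556]]
-0.075 [0.5243 0.1047 0.1321] [703.63706991 514.44351856]
0.105 [0.6954 0.1227 0.0791] [333.47436138 483.57949854]
0.205 [0.7904 0.1328 0.0496] [151.21604082 468.38287196]
```

View pics/s6.png

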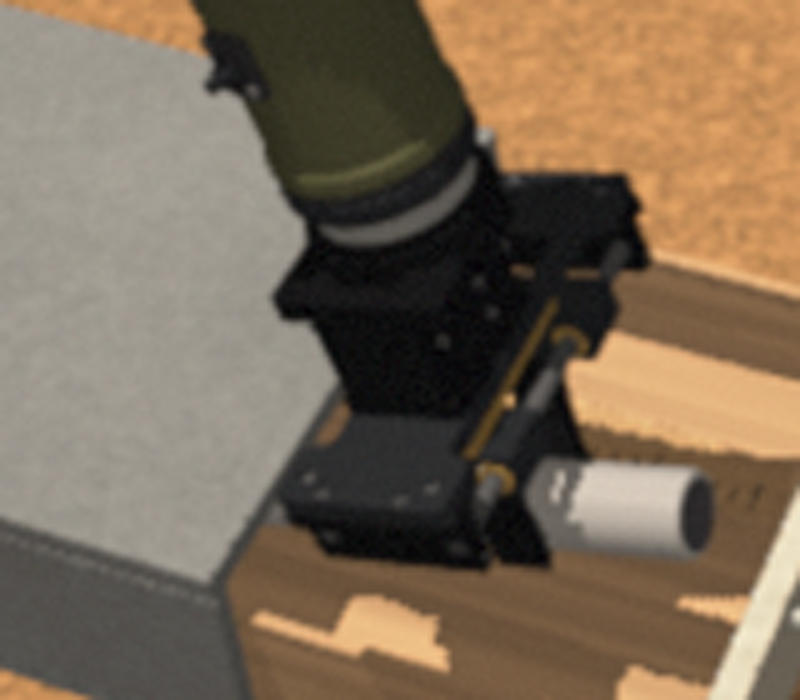

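Emit:
{"api": "carry_out", "payload": {
  "rows": [
    {"offset":[-0.01,0,0],"rot":[0,0,0],"gripper":0.2},
    {"offset":[-0.015,0,0],"rot":[0,0,0],"gripper":0.2},
    {"offset":[-0.015,0,0],"rot":[0,0,0],"gripper":0.2},
    {"offset":[-0.015,0,0],"rot":[0,0,0],"gripper":0.2},
    {"offset":[0,0,0],"rot":[0,0,0],"gripper":0.2}
  ]
}}

```text
time: 13.0
position: [0.5418, 0.1064, 0.1256]
tool_rot: [3.084, 0.163, -0.464]
ft_force: [-0.0, 0.6, -0.4]
grip_width: 0.427
```

```bash
cat > chk.py <<'E'
from h import *
import sys
s=st()
d=cam("side"); crop(d,170,150,160,140,5,sys.argv[1])
R=Ro.from_rotvec(s["tool_rot"]).as_matrix(); g=s["position"]-.002*R[:,2]
u=np.array([.9955,.0946]);v=np.array([-.0946,.9955]);o=np.array([.702,.074])
print(R.round(3))
for k in(-.075,.105,.205): 
    p=g+k*R[:,0]; q=proj(d,p); print(k,p.round(4),"unit",((p[:2]-o)@u).round(4),(q-[170,150])*5)
E
python3 chk.py s7.png
```

```text
{'time': 13.0, 'joint_positions': [0.3426, 0.53, -0.758, 1.55, 0.2741, 1.4946, -1.9231], 'position': [0.5418, 0.1064, 0.1256], 'tool_rot': [3.0842, 0.1629, -0.4639], 'ft_force': [-0.0442, 0.6233, -0.4173], 'grip_width': 0.4266}
[[ 0.95   0.106 -0.292]
 [ 0.1   -0.994 -0.034]
 [-0.294  0.003 -0.956]]
-0.075 [0.4711 0.099  0.1495] unit -0.2275 [831.77650641 623.4077735 ]
0.105 [0.6422 0.117  0.0966] unit -0.0554 [442.31061355 590.95260204]
0.205 [0.7373 0.127  0.0671] unit 0.0401 [251.11551316 575.0198339 ]
```

View pics/s7.png

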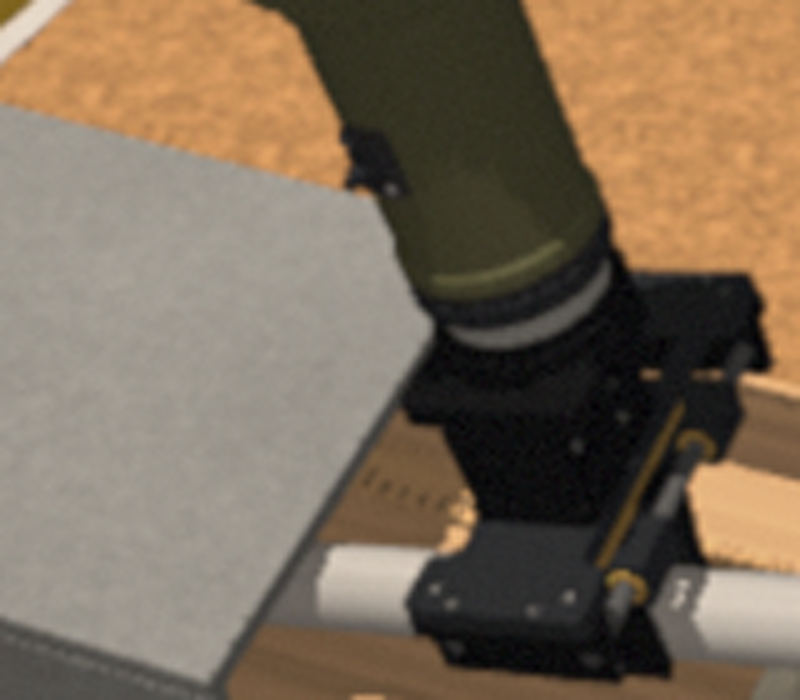

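Emit:
{"api": "carry_out", "payload": {
  "rows": [
    {"offset":[-0.018,0,0],"rot":[0,0,0],"gripper":0.2},
    {"offset":[-0.018,0,0],"rot":[0,0,0],"gripper":0.2},
    {"offset":[-0.018,0,0],"rot":[0,0,0],"gripper":0.2},
    {"offset":[-0.018,0,0],"rot":[0,0,0],"gripper":0.2},
    {"offset":[-0.018,0,0],"rot":[0,0,0],"gripper":0.2},
    {"offset":[0,0,0],"rot":[0,0,0],"gripper":0.2}
  ]
}}

```text
time: 13.8
position: [0.4571, 0.0975, 0.1516]
tool_rot: [3.084, 0.163, -0.464]
ft_force: [0.5, -0.8, -0.5]
grip_width: 0.425
```

```bash
python3 chk.py s8.png;  python3 -c "
from h import *
d=cam('side');cv2.imwrite('pics/s8f.png',d['img'][:,:,::-1])"
```

```text
{'time': 13.8, 'joint_positions': [0.4546, 0.3261, -0.8168, 1.7422, 0.162, 1.4683, -1.8759], 'position': [0.4571, 0.0975, 0.1516], 'tool_rot': [3.0845, 0.1626, -0.4638], 'ft_force': [0.5447, -0.8243, -0.5457], 'grip_width': 0.4245}
[[ 0.95   0.106 -0.292]
 [ 0.1   -0.994 -0.033]
 [-0.294  0.003 -0.956]]
-0.075 [0.3864 0.0901 0.1756] unit -0.3127 [1050.0814669   642.01040426]
0.105 [0.5575 0.1081 0.1226] unit -0.1406 [627.28848161 606.67548184]
0.205 [0.6525 0.1181 0.0932] unit -0.0451 [420.78224114 589.41672344]
```

View pics/s8f.png

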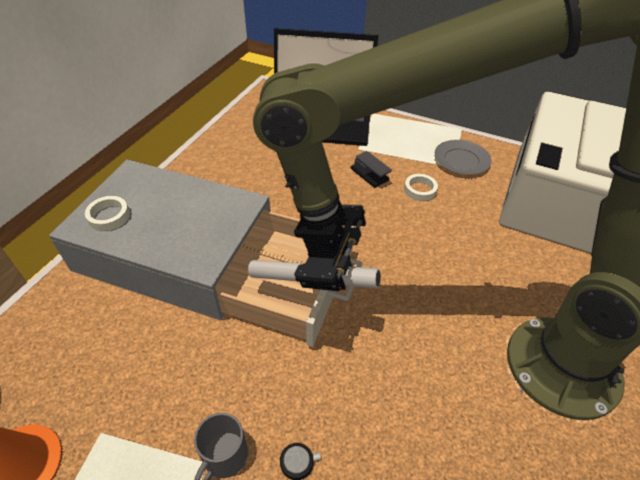

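Emit:
{"api": "carry_out", "payload": {
  "rows": [
    {"offset":[-0.006,0,-0.019],"rot":[0,0,0],"gripper":0.2},
    {"offset":[-0.009,0,-0.029],"rot":[0,0,0],"gripper":0.2},
    {"offset":[-0.009,0,-0.029],"rot":[0,0,0],"gripper":0.2},
    {"offset":[-0.009,0,-0.029],"rot":[0,0,0],"gripper":0.2},
    {"offset":[-0.009,0,-0.029],"rot":[0,0,0],"gripper":0.2},
    {"offset":[-0.006,0,-0.019],"rot":[0,4.3,0],"gripper":0.2},
    {"offset":[0,0,0],"rot":[0,4.3,0],"gripper":0.2},
    {"offset":[0,0,0],"rot":[0,4.3,0],"gripper":0.2},
    {"offset":[0,0,0],"rot":[0,4.2,0],"gripper":0.2},
    {"offset":[0,0,0],"rot":[0,0,0],"gripper":0.2}
  ]
}}

```text
time: 15.15
position: [0.4563, 0.0981, 0.3143]
tool_rot: [3.133, 0.166, 0.002]
ft_force: [-0.3, -0.4, -1.1]
grip_width: 0.427
```

```bash
python3 chk.py s9.png;  python3 -c "
from h import *
d=cam('side');cv2.imwrite('pics/s9f.png',d['img'][:,:,::-1])"
```

```text
{'time': 15.15, 'joint_positions': [0.6102, -0.1043, -0.806, 1.7225, -0.0713, 1.4909, -1.6526], 'position': [0.4563, 0.0981, 0.3143], 'tool_rot': [3.1333, 0.1656, 0.002], 'ft_force': [-0.3335, -0.4421, -1.1379], 'grip_width': 0.4274}
[[ 0.994  0.105  0.001]
 [ 0.105 -0.994 -0.004]
 [ 0.001  0.004 -1.   ]]
-0.075 [0.3818 0.0902 0.3162] unit -0.3173 [1112.75728729  387.67555155]
0.105 [0.5608 0.1092 0.3164] unit -0.1373 [607.04550484 259.12295231]
0.205 [0.6602 0.1198 0.3165] unit -0.0373 [346.82804364 192.97533194]
```

View pics/s9f.png

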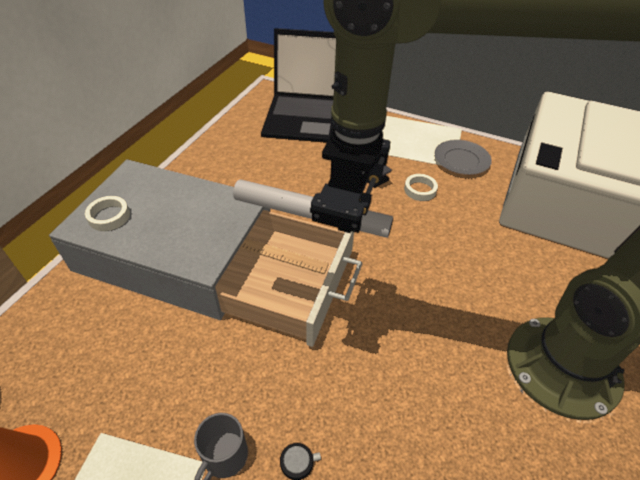

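Emit:
{"api": "carry_out", "payload": {
  "rows": [
    {"offset":[0.02,0,0],"rot":[0,0,0],"gripper":0.2},
    {"offset":[0.03,0,0],"rot":[0,0,0],"gripper":0.2},
    {"offset":[0.03,0,0],"rot":[0,0,0],"gripper":0.2},
    {"offset":[0.03,0,0],"rot":[0,0,0],"gripper":0.2},
    {"offset":[0.03,0,0],"rot":[0,0,0],"gripper":0.2},
    {"offset":[0.02,0,0],"rot":[0,0,0],"gripper":0.2},
    {"offset":[0,0,0],"rot":[0,0,0],"gripper":0.2},
    {"offset":[0,0,0],"rot":[0,0,0],"gripper":0.2},
    {"offset":[0,0,0],"rot":[0,0,0],"gripper":0.2},
    {"offset":[0,0,0],"rot":[0,0,0],"gripper":0.2}
  ]
}}

```text
time: 16.5
position: [0.6154, 0.1145, 0.3129]
tool_rot: [3.135, 0.166, -0.001]
ft_force: [1.0, 0.1, -0.5]
grip_width: 0.421
```

```bash
python3 chk.py s10.png;  python3 -c "
from h import *
d=cam('side');cv2.imwrite('pics/s10f.png',d['img'][:,:,::-1])
d=cam('top');cv2.imwrite('pics/t10f.png',d['img'][:,:,::-1])"
```

```text
{'time': 16.5, 'joint_positions': [0.4191, 0.3528, -0.856, 1.3584, 0.2663, 1.5486, -1.877], 'position': [0.6154, 0.1145, 0.3129], 'tool_rot': [3.1346, 0.1655, -0.0008], 'ft_force': [0.9781, 0.0646, -0.5037], 'grip_width': 0.4214}
[[ 0.994  0.105 -0.   ]
 [ 0.105 -0.994 -0.003]
 [-0.001  0.003 -1.   ]]
-0.075 [0.5409 0.1067 0.315 ] unit -0.1573 [661.4353221  274.98345208]
0.105 [0.7199 0.1256 0.3149] unit 0.0227 [198.67982894 157.81960653]
0.205 [0.8193 0.1361 0.3148] unit 0.1226 [-40.12747865  97.35661276]
```

View pics/s10f.png

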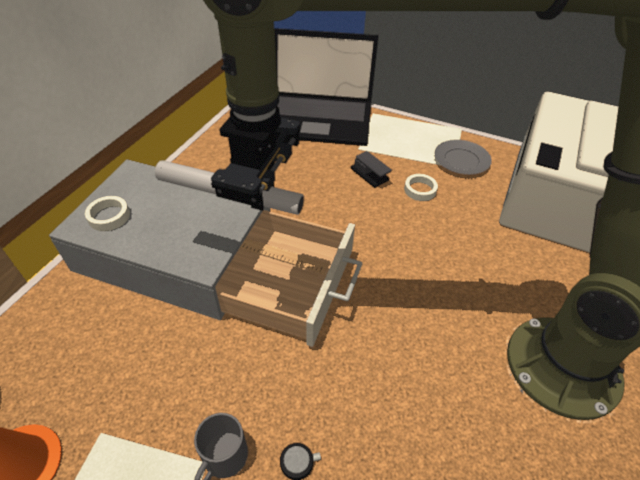

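View pics/t10f.png

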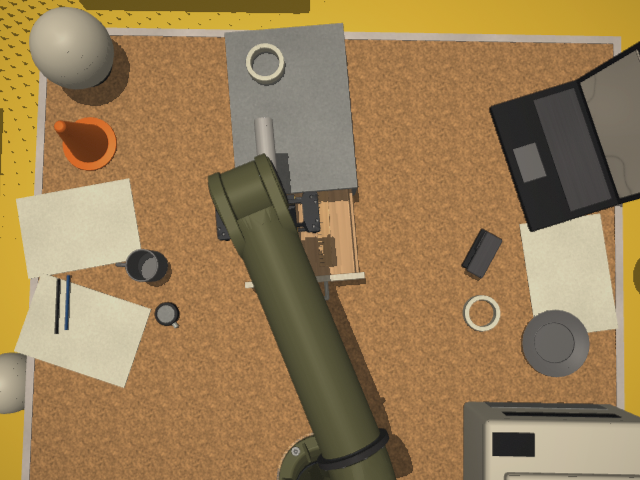

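```bash
python3 -c "
from bench import workorder
print(workorder.close_job())"
```

```text
the job is handed in; nothing more can be done
None
```

The baton is out of the drawer and held still and level in the gripper. Its underside is about 17 cm above the unit's top, and it touches nothing. I handed the job in at about 16.6 s.

- **Drawer:** I pulled it by the handle until it met its stop. The pull force rose to about 24 N there, and the top camera measured it about 200 mm open. In the last pictures it was still fully open with the ruler inside.
- **Baton:** I gripped it about 75 mm behind its near end and raised that end to a slant of about 17°. I drew it out along its own axis from under the unit's top, then lifted and levelled it. Wrist force stayed within about 1.5 N throughout, so there was no sign of wedging. In the side pictures up to the levelling the baton lay where a slip-free grip would put it, within a few mm.
- **Final pose:** The instruction didn't say whether "above the unit" meant height only or also over it. I moved the baton forward, so about 12 cm of it now hangs over the unit's top and the rest over the open drawer.
- **Rest of the desk:** The mug, stopwatch, punch and both tape rolls look the same as in the first pictures. I compared them by eye and did not measure them.

No check failed or disagreed.

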